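# Draw a bottle from its sleeve, regrasp it and measure it in the length gauge

### The job

Only the neck of the green bottle sticks out of the cardboard sleeve: draw it out by the neck until the whole bottle lies on the open rails, and let go of it there. Take it again by its body, lay it on the rails of the length gauge and push it, mouth first, fully home against the stop inside the blue roofed collar, before the jaw touches it. Then slide the jaw gently shut on the bottle's base until the red spring plunger is pressed in about half-way and leave it so; do not lay the bottle on the bench and do not push away or knock over the things standing between the two fixtures.

Things in the scene. Friction and masses are not known exactly. Their poses are not given: they have to be found in the camera images.
- bottle_mid (a point): Centre of the green glass bottle lying on its side, 160 mm long, about 0.25 kg; x points from base to mouth. Along x from this centre: flat base at -80, body 54 mm diameter from -80 to +15, shoulder to +35, neck 28 mm diameter from +35 to the mouth at +80. Centre of mass about 18 mm towards the base. At the start only the neck is outside the sleeve.
- sleeve: Fixed plywood board 325 x 90 x 12 mm with a cardboard sleeve and two rail rods that run through it. Origin on the bench, x out of the sleeve along the rails, z up. Sleeve x = -172 to its open mouth at -51, 74 mm wide, roof top 89 mm above the bench. Rods 8 mm diameter, y = +-12, tops 30 mm above the bench, to x = +135. Bottle starts with its centre near x = -85, mouth to +x.
- open_rails (a point): Middle of the open rails, at sleeve x = +48, 54.6 mm above the bench: where the bottle's centre should come when drawn out. A bottle on the rods has its axis at sleeve y = 0 and at this height. It is fully out of the sleeve when its centre is past sleeve x = +29, and still well supported up to +70.
- gauge: Fixed length gauge: aluminium plate 335 x 84 x 12 mm, x = -120 to +215. Origin on the bench, x towards the blue collar, z up. Two rods as in the sleeve (tops 30 mm up) from x = -20 to +155: a bottle on them has its axis at y = 0, 54.6 mm above the bench. Lower the bottle with its centre at x = +64 to +76 (clear of collar and open jaw), then push it along +x to x = +120.
- collar_mouth (a point): Mouth of the blue roofed collar, at gauge x = +162, on the bottle's axis. The collar is a tunnel 36 mm wide and 38 mm deep; roof underside 74 mm, roof top 84 mm above the bench, block 84 mm wide. The neck enters level along gauge +x; the roof leaves no room for fingers on the neck.
- stop_face (a point): Stop inside the collar, at gauge x = +200, on the bottle's axis. When the bottle is home its mouth bears on this face, its centre is at gauge x = +120 and its base at x = +40.
- jaw_handle (a point): Centre line of the yellow upright grip on the gauge's grey sliding jaw, 102 mm above the bench. The grip is 18 mm along the slide (gauge x), 24 mm across, from 74 to 122 mm above the bench. Jaw fully open: gauge x = -85, y = 0. The grey block under it is 28 mm long, 70 mm wide, top 74 mm above the bench.
- jaw (a joint): Position of the sliding jaw: 0 fully open, grows as it slides along gauge +x (m), at most 0.11. Friction about 7 N; it stays where it is left.
- plunger_face (a point): Centre of the front face of the jaw's red spring plunger (disc 24 mm diameter), 40 mm ahead of the grip (gauge +x) when not pressed in, level with the bottle's axis. It meets the bottle's base.
- plunger (a joint): How far the red plunger is pressed into the jaw: 0 free, 0.016 m fully in, then rigid. Spring 300 N/m, so it shows the contact force on the bottle.
- clear_bottle_a: Bystander, not to be disturbed: clear glass bottle standing upright, 68 dia x 190 mm; origin at its underside.
- tape_roll: Bystander, not to be disturbed: orange ring (tape roll core) lying flat, 90 dia x 30 mm; origin at its underside.
- felt_block: Bystander, not to be disturbed: blue block, 85 x 50 x 35 mm; origin at its underside.
Things that resemble listed ones, but are neither listed nor needed, are in the scene too. There is more than one size of the part that bears bottle_mid; the job needs the middle-sized.

How it is judged (in metres and radians):
On the way, in this order (a step that is already met when the one before it is completed fails the run):
1. the whole bottle lies on the open rails in front of the sleeve, let go (x of bottle_mid in the frame of sleeve above 0.026 m and y of bottle_mid in the frame of sleeve between -0.01 and 0.01 m and z of bottle_mid in the frame of sleeve between 0.046 and 0.062 m and contact force between the fingers and bottle below 0.2 N), for 0.2 s.
2. the bottle is home in the gauge's collar (within 5 mm of the stop) while the jaw does not yet touch it (x of bottle_mid in the frame of gauge between 0.115 and 0.126 m and y of bottle_mid in the frame of gauge between -0.006 and 0.006 m and z of bottle_mid in the frame of gauge between 0.048 and 0.061 m and angle between the x axis of bottle_mid and the x axis of gauge, either way round below 0.08 rad and contact force between plunger and bottle below 0.1 N and value of joint jaw below 0.07 m), for 0.2 s.
At the end, for the whole second after the job is handed in: The bottle lies at rest on the gauge's rails, mouth within 5 mm of the stop in the collar, in line with it (0.08 rad, 6 mm), let go, and the jaw stands against its base with the red plunger touching it and pressed in 2 to 14 mm of its 16 mm (x of bottle_mid in the frame of gauge between 0.115 and 0.126 m and y of bottle_mid in the frame of gauge between -0.006 and 0.006 m and z of bottle_mid in the frame of gauge between 0.048 and 0.061 m and angle between the x axis of bottle_mid and the x axis of gauge, either way round below 0.08 rad and value of joint plunger between 0.002 and 0.014 m and contact force between plunger and bottle above 0.2 N and linear speed of bottle below 0.02 m/s and contact force between the fingers and bottle below 0.2 N).
It fails at once if the bottle comes down on the bench (height (world z) of bottle_mid below 0.042 m).
It fails at once if the tape roll, the blue block or the clear bottle between the fixtures is pushed more than 40 mm or knocked over (distance of any of clear_bottle_a, tape_roll, felt_block from where it was at the start of the episode above 0.04 m or angle between clear_bottle_a's own z axis and vertical above 0.5 rad).
It fails at once if the bottle is crushed in the gauge (more than 40 N from the jaw) (contact force between plunger and bottle above 40 N).
It also fails if it takes over 72 s, if anything falls off the work surface, if the arm or the gripper's body presses on something with over 40 N, if the wrist force passes 120 N, or if a joint passes its speed limit or range.

### The arm

A 7-joint arm with a two-finger parallel gripper is mounted at the origin on the work surface. World frame = base frame: x ahead of the robot, y to its left, z up, the work surface at z = 0. Lengths are in m, angles in degrees, forces in N, time in s.
With the tool pointing down it reaches from about 0.425 to 0.875 m from the base axis. Payload 4.7 kg.
Tool frame: the origin (TCP) lies between the finger pads; the fingertips stand 8 mm ahead of it and the grasp point (between the pads) lies 11 mm behind it; z points along the fingers, y is the line along which they close (so a half turn about z gives the same grasp; the last joint's range is limited). The gripper opens to 87 mm and grips with 3 to 60 N. Pads are 19 mm wide; open, the fingers measure 117 mm over their backs; the gripper's body (75 mm by 190 mm) begins 51 mm behind the grasp point.
Start: joints at [76.152, 18.392, -4.016, 83.108, 1.295, 78.541, -3.26], TCP at [0.164, -0.629, 0.231] pointing down, gripper open.
Joint ranges: [-163.93, 163.93], [-17.29, 119.83], [-79.2, 71.16], [3.27, 140.29], [-89.18, 269.18], [5.43, 117.66], [-154.24, 154.24]. Speed limits (degrees/s): [147.25, 147.25, 180, 180, 180, 180, 180].

### API

Orientations are given as [roll, pitch, yaw] about the fixed x, y, z axes, in that order (R = Rz(yaw) Ry(pitch) Rx(roll)).
In Python, from cell import env, viewer gives the robot as it stands. The module is installed in compiled form; this text tells all that it offers.
- The arm moves only by the tool arm_command, never from a script. Its argument "series" is a list of rows, each a list of 2 entries, a list of its own where there are three numbers: the shift along the tool's x, y, z in mm, then the turn about the tool's z in rad. A call has exactly 5 rows; each row is the pose to reach, as a shift and turn from the pose commanded when the call began, along the tool's axes at that moment; what a row does not reach only later rows make up. A row lasts 1/10 s, in which the tool goes at most 50 mm and 8.59 degrees, less where a joint would pass 70% of its speed; a pose out of reach is approached as far as the arm can. A call with a gripper value outside its range is refused whole. "grip" is the gripper command: -1 is fully open, 1 is shut, values between are in proportion, set as the call begins (left out, the last holds). The fingers move at their own pace and stop on an object; "grip_force" is the grip in N (left out, the last holds). Time passes only in rows, so rows that repeat a pose let the fingers close, or fill a call up. It gives the time, the measured TCP pose, the force, the opening and the grip force at its end, in the units of the state.
- env.get_obs(): the state, without advancing time (a new reading comes with each control period).
- viewer.read_camera(name): name is "side" or "top" or "wrist"; returns (picture, depth): 400x640x3 uint8, blue, green, red; 400x640 float32, m along the optical axis (not along the pixel's ray), 0 where there is no reading.
- viewer.calibration(name): a dict with "K" (3x3 intrinsics, pixels), "T" (4x4, takes a point from camera to world coordinates); the wrist camera has in their place "hand_eye" (4x4, takes a point from camera to tool coordinates, whose origin is the TCP and whose axes are the flange's). Camera axes: x right, y up, looking along -z (the intrinsics and any distortion apply to the point x, -y, -z); pixel columns grow to the right and rows downward; lengths in m; the calibration is good to about 2 mm. A picture is of the moment at which its call begins: read the wrist's pose just before it. calibration takes no time and is no camera call.
- env.sign_off(): hands the job in; it is judged then, once.
The state is a dict: "time_s": time; "qpos": joint angles; "joint_velocities": joint speeds; "effort": joint torques, N m; "tool_pos": TCP position; "tool_rot": TCP orientation; "force": force on the tool from outside, world axes, zero at the start; "wrist_torque": the same for the moment, N m; "grip_width": finger opening in m; "grasp_force": force on a finger pad.
Only numpy, scipy, OpenCV 4.12 (cv2) and the standard library are available. Lean on these libraries where they do the work, as an engineer would, in place of code of your own. Each camera call takes 0.05 s, during which the arm holds its last target. There are 200 camera calls.

## Working session

There is one attempt and no reset: what is moved stays moved. The work goes in short steps, Python scripts to look and compute and a tool call to move; the robot and the scene stay as the last step left them, time stands still between calls to the robot, and variables do not carry over. Pictures are saved under pics/ and viewed, at most 12 in all, crops included, and the job is handed in when it is done.

Besides the shell and the picture viewer there is one more tool, called after "Emit:" by a JSON object that holds its "fn" and its "kwargs". arm_command: Moves the arm, as the interface text tells. Its arguments: {"type":"object","properties":{"series":{"type":"array"},"grip":{"type":"number"},"grip_force":{"type":"number"}},"required":["series"]}

```bash
mkdir -p pics; cat > h.py <<'E'
import numpy as np, cv2
from cell import env, viewer
def grab(n):
    im,d=viewer.read_camera(n); np.savez(f'{n}.npz',im=im,d=d); return im,d
def cloud(n,d,o=None):
    c=viewer.calibration(n);K=np.array(c['K'])
    if 'T' in c: T=np.array(c['T'])
    else:
        from scipy.spatial.transform import Rotation as R
        W=np.eye(4);W[:3,:3]=R.from_euler('xyz',o['tool_rot'],degrees=True).as_matrix();W[:3,3]=o['tool_pos'];T=W@np.array(c['hand_eye'])
    v,u=np.mgrid[:d.shape[0],:d.shape[1]]
    dist=np.array(c.get('dist',c.get('distortion',np.zeros(5))),float)
    p=cv2.undistortPoints(np.stack([u,v],-1).reshape(-1,1,2).astype(float),K,dist).reshape(*d.shape,2)
    P=np.stack([p[...,0]*d,-p[...,1]*d,-d],-1)
    return P@T[:3,:3].T+T[:3,3]
E
python3 - <<'E'
from h import *
print(env.get_obs())
for n in('top','side'):
    im,d=grab(n); cv2.imwrite(f'pics/{n}0.png',im); c=viewer.calibration(n);print(c.keys(),c['K'],c['T'])
print(viewer.calibration('wrist'))
E
```

```text
{'time_s': 0.0, 'qpos': array([76.15252193, 18.43898328, -4.01567693, 83.17494212,  1.29445251,
       78.5416858 , -3.26159225]), 'joint_velocities': array([-0.006089  ,  0.03645271,  0.03467166, -0.00172939,  0.01947076,
        0.05435384,  0.01608566]), 'effort': array([ 9.50255926e-04, -4.91294074e+01, -4.03361712e-01, -3.12526882e+01,
       -6.37930096e-02,  4.37905372e-02,  1.61596613e-04]), 'tool_pos': array([ 0.16427039, -0.62833622,  0.22946204]), 'tool_rot': array([-1.79889604e+02,  5.23914348e-03,  1.46556701e+01]), 'force': array([-0.20989362,  0.55650194, -0.289798  ]), 'wrist_torque': array([0.04143259, 0.02509338, 0.01775389]), 'grasp_force': 0.0, 'grip_width': 0.08680441299633845}
dict_keys(['K', 'T']) [[505.53253038   0.         326.22758882]
 [  0.         505.53253038 197.69282119]
 [  0.           0.           1.        ]] [[-0.01136536  0.99275496 -0.11961782  0.35795086]
 [-0.99993343 -0.01104536  0.00333785  0.08081138]
 [ 0.00199244  0.11964779  0.9928144   1.34700052]
 [ 0.          0.          0.          1.        ]]
dict_keys(['K', 'T']) [[365.16412488   0.         322.35259745]
 [  0.         365.16412488 201.70906244]
 [  0.           0.           1.        ]] [[-0.84920575  0.28516771 -0.44444232  0.10354317]
 [-0.52801114 -0.47024439  0.70715942  0.75022473]
 [-0.00733747  0.83519434  0.54990597  0.59260196]
 [ 0.          0.          0.          1.        ]]
{'K': array([[353.77300077,   0.        , 316.63957049],
       [  0.        , 353.77300077, 203.38120171],
       [  0.        ,   0.        ,   1.        ]]), 'hand_eye': array([[ 1.39526571e-04,  9.63187309e-01,  2.68831150e-01,
         7.24697306e-02],
       [ 9.99999977e-01, -1.78480938e-04,  1.20462256e-04,
        -6.87562381e-04],
       [ 1.64008953e-04,  2.68831127e-01, -9.63187312e-01,
        -1.53576633e-01],
       [ 0.00000000e+00,  0.00000000e+00,  0.00000000e+00,
         1.00000000e+00]])}
```

View pics/top0.png

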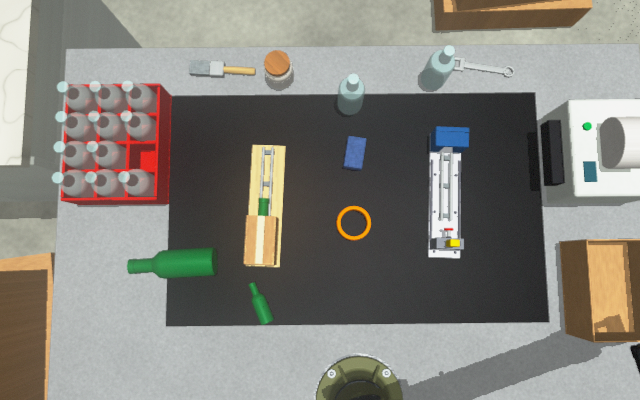

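View pics/side0.png

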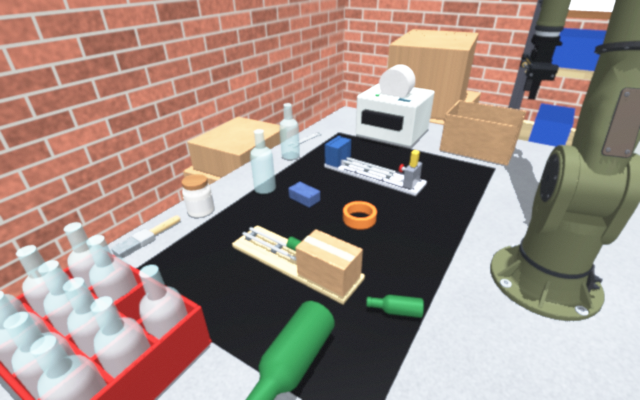

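The top view shows three green bottles: a large one lying at (175,263), a small one lying at (260,303), and one whose neck sticks out of the cardboard sleeve at (264,206). I choose the sleeved one. The gauge is at (446,190), with its blue collar at (452,136) and the yellow jaw grip at (454,243). The bystanders stand between the fixtures: tape roll (354,222), blue block (355,153) and clear bottle (350,95).

```bash
cat > m.py <<'E'
from h import *
z=np.load('top.npz');im,d=z['im'],z['d'];P=cloud('top',d)
def fix(u0,u1,v0,v1,name):
    Q=P[v0:v1,u0:u1].reshape(-1,3);m=(Q[:,2]>.006)&(Q[:,2]<.15)
    q=Q[m]; b=q[(q[:,2]<.018)]
    for k,s in(('all',q),('plate',b)):
        r=cv2.minAreaRect((s[:,:2]*1000).astype(np.float32));print(name,k,len(s),r)
    print(np.round(np.histogram(q[:,2],bins=np.arange(0,.15,.01))[0]))
    return q
fix(235,295,138,275,'sleeve');fix(420,475,120,265,'gauge')
hsv=cv2.cvtColor(im,cv2.COLOR_BGR2HSV)
def col(u0,u1,v0,v1,lo,hi,n):
    m=np.zeros(d.shape,bool);m[v0:v1,u0:u1]=cv2.inRange(hsv,lo,hi)[v0:v1,u0:u1]>0
    q=P[m];print(n,len(q),q.mean(0).round(4),q.min(0).round(4),q.max(0).round(4));return q
col(250,280,190,225,(40,80,30),(85,255,255),'neck')
col(440,470,230,260,(20,120,100),(35,255,255),'yellow')
col(430,475,120,155,(95,100,50),(125,255,255),'collar')
for n,(u0,u1,v0,v1) in dict(clear=(335,370,70,118),tape=(332,375,202,243),felt=(340,370,132,172)).items():
    q=P[v0:v1,u0:u1].reshape(-1,3);q=q[q[:,2]>.012];print(n,q.min(0).round(3),q.max(0).round(3))
c=np.hstack([cv2.resize(im[138:270,235:295],None,fx=4.4,fy=4.4,interpolation=2),cv2.resize(im[128:260,420:475],None,fx=4.4,fy=4.4,interpolation=2)])
cv2.imwrite('pics/crop1.png',c)
E
python3 m.py
```

```text
sleeve all 4216 ((497.9936828613281, 240.35302734375), (156.1705780029297, 355.9776916503906), 89.84967041015625)
sleeve plate 2011 ((497.9936828613281, 240.35302734375), (156.1705780029297, 355.9776916503906), 89.84967041015625)
[ 568 1489  275  148   17   42  176   32 1005  464    0    0    0    0]
gauge all 4359 ((535.5888061523438, -246.35659790039062), (143.3248291015625, 388.5627136230469), 88.12637329101562)
gauge plate 2472 ((535.5888061523438, -246.35659790039062), (143.3248291015625, 388.5627136230469), 88.12637329101562)
[ 608 1961  421  180   40   71   87  282  605   16    6   32   50    0]
neck 166 [0.4916 0.2378 0.0657] [0.4695 0.2253 0.055 ] [0.5138 0.2518 0.0724]
yellow 104 [ 0.3927 -0.2264  0.1263] [ 0.358  -0.2438  0.0749] [0.4017 0.0808 1.347 ]
collar 867 [ 0.6612 -0.2418  0.0795] [ 0.358  -0.3169 -0.0045] [0.7146 0.0808 1.347 ]
clear [ 0.358 -0.024  0.012] [0.808 0.081 1.347]
tape [ 0.358 -0.038  0.013] [0.494 0.081 1.347]
felt [ 0.358 -0.031  0.014] [0.681 0.081 1.347]
```

View pics/crop1.png

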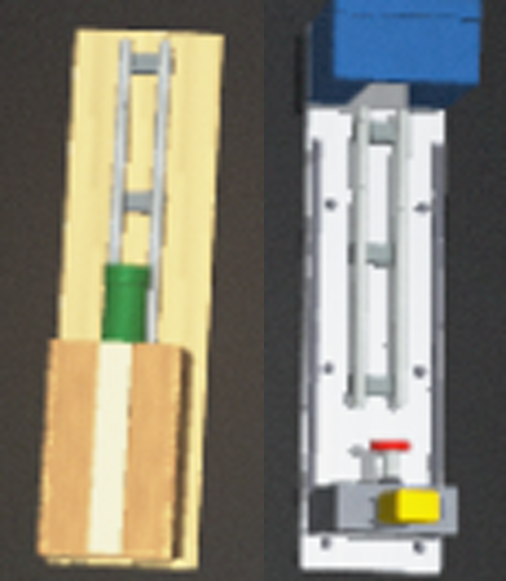

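The crop confirms a green neck at px (263,206) coming out of the sleeve, between two rods. The gauge rods end at px (440,220) and (449,220). The yellow grip is at px (455,243) and the red plunger face at (449,229). Next I turn the corners and rod ends into poses.

```bash
cat > m2.py <<'E'
from h import *
c=viewer.calibration('top');K,T=np.array(c['K']),np.array(c['T'])
def ray(u,v,z):
    r=T[:3,:3]@np.array([(u-K[0,2])/K[0,0],-(v-K[1,2])/K[1,1],-1]);o=T[:3,3];return (o+r*(z-o[2])/r[2])[:2]
S=lambda x,y,z:ray(235+x/4.4,138+y/4.4,z)
G=lambda x,y,z:ray(420+(x-264)/4.4,128+y/4.4,z)
def ang(a,b): d=b-a;return np.degrees(np.arctan2(d[1],d[0]))
pr=lambda *a:print(*[np.round(x,4) for x in a])
print('sleeve rods');a=S(115,262,.03);b=S(125,42,.03);e=S(152,340,.03);f=S(165,42,.03)
pr(a,b,ang(a,b),e,f,ang(e,f),'far end mid',(b+f)/2)
tl,tr,br=S(77,30,.012),S(223,36,.012),S(195,570,.012);pr('board',tl,tr,br,ang(br,tr),np.linalg.norm(tl-tr),np.linalg.norm(tr-br))
rl,rr,bl=S(50,340,.089),S(183,348,.089),S(38,556,.089);pr('roof',rl,rr,bl,ang(bl,rl),np.linalg.norm(rr-rl))
print('gauge rods');a=G(352,403,.03);b=G(361,110,.03);e=G(393,405,.03);f=G(403,110,.03)
pr(a,b,ang(a,b),e,f,ang(e,f),'near end mid',(a+e)/2)
bl,br,ur,ul=G(300,568,.012),G(441,571,.012),G(444,110,.012),G(305,108,.012);pr('plate',bl,br,ur,ul,ang(bl,ul),ang(br,ur),np.linalg.norm(bl-br),'mid near',(bl+br)/2,'far',(ul+ur)/2)
pr('yellow top c',G(409,506,.122))
z=np.load('top.npz');P=cloud('top',z['d'])
for n,(u0,u1,v0,v1) in dict(clear=(335,370,70,118),tape=(332,375,202,243),felt=(340,370,132,172)).items():
    q=P[v0:v1,u0:u1].reshape(-1,3);q=q[(q[:,2]>.012)&(q[:,2]<.3)];print(n,np.percentile(q,[2,98],axis=0).round(3))
E
python3 m2.py
```

```text
sleeve rodsTraceback (most recent call last):
  File "m2.py", line 10, in <module>
    pr(a,b,ang(a,b),e,f,ang(e,f),'far end mid',(b+f)/2)
    ~~^^^^^^^^^^^^^^^^^^^^^^^^^^^^^^^^^^^^^^^^^^^^^^^^^
  File "m2.py", line 8, in <lambda>
    pr=lambda *a:print(*[np.round(x,4) for x in a])
                         ~~~~~~~~^^^^^
    return _wrapfunc(a, 'round', decimals=decimals, out=out)
    return _wrapit(obj, method, *args, **kwds)
    result = getattr(arr, method)(*args, **kwds)
numpy._core._exceptions._UFuncNoLoopError: ufunc 'multiply' did not contain a loop with signature matching types (dtype('<U11'), dtype('float64')) -> None
```

```bash
sed -i 's/\[np.round(x,4) for x in a\]/[x if isinstance(x,str) else np.round(x,4) for x in a]/' m2.py; python3 m2.py
```

```text
sleeve rods
[0.5189 0.2471] [0.6526 0.2416] -2.3531 [0.472 0.225] [0.6523 0.2175] -2.3736 far end mid [0.6525 0.2296]
board [0.6644 0.2732] [0.6597 0.1839] [0.3361 0.2011] -3.0456 0.0895 0.324
roof [0.4676 0.2764] [0.4622 0.2009] [0.3462 0.2822] -2.7401 0.0756
gauge rods
[ 0.4557 -0.2201] [ 0.6327 -0.2323] -3.9483 [ 0.4543 -0.2444] [ 0.6324 -0.2576] -4.2559 near end mid [ 0.455  -0.2322]
plate [ 0.3589 -0.1894] [ 0.3561 -0.2734] [ 0.6359 -0.2873] [ 0.638  -0.2024] -2.6608 -2.8439 0.0841 mid near [ 0.3575 -0.2314] far [ 0.6369 -0.2448]
yellow top c [ 0.3919 -0.2282]
clear [[ 0.748 -0.019  0.02 ]
 [ 0.798  0.041  0.191]]
tape [[ 0.408 -0.037  0.018]
 [ 0.494  0.047  0.035]]
felt [[ 0.596 -0.027  0.021]
 [ 0.678  0.026  0.04 ]]
```

Emit:
{"fn": "arm_command", "kwargs": {"series": [[[45,-18,0],0.061],[[90,-36,0],0.122],[[135,-54,0],0.183],[[180,-72,0],0.245],[[227,-90,0],0.307]], "grip": -1}}

```text
time_s: 0.6
tool_pos: [0.3619, -0.4832, 0.2302]
tool_rot: [-180.0, 0.0, -3.1]
force: [0.6, -0.6, -0.5]
grip_width: 0.0869
grasp_force: 0.0
```

Emit:
{"fn": "arm_command", "kwargs": {"series": [[[14,-45,0],0],[[28,-93,0],0],[[42,-141,0],0],[[56,-189,0],0],[[68,-237,0],0]]}}

```text
time_s: 1.1
tool_pos: [0.4413, -0.2491, 0.2302]
tool_rot: [180.0, 0.0, -2.9]
force: [2.0, 0.2, -0.2]
grip_width: 0.0868
grasp_force: 0.0
```

Emit:
{"fn": "arm_command", "kwargs": {"series": [[[8,-48,0],0],[[16,-96,0],0],[[24,-144,0],0],[[32,-190,0],0],[[37,-230,0],0]]}}

```text
time_s: 1.6
tool_pos: [0.4897, -0.0208, 0.2304]
tool_rot: [-180.0, -0.0, -2.8]
force: [0.9, -0.9, -0.3]
grip_width: 0.0868
grasp_force: 0.0
```

Emit:
{"fn": "arm_command", "kwargs": {"series": [[[-2,-50,0],0],[[-4,-100,0],0],[[-5,-150,0],0],[[-6,-200,0],0],[[-7,-248,0],0]]}}

```text
time_s: 2.1
tool_pos: [0.495, 0.2264, 0.2305]
tool_rot: [180.0, -0.0, -2.9]
force: [0.7, -0.2, -0.2]
grip_width: 0.0873
grasp_force: 0.0
```

```bash
python3 - <<'E'
from h import *
o=env.get_obs();im,d=grab('wrist');cv2.imwrite('pics/w1.png',im);print(o['tool_pos'],o['tool_rot'])
P=cloud('wrist',d,o);hsv=cv2.cvtColor(im,cv2.COLOR_BGR2HSV)
m=(cv2.inRange(hsv,(40,80,30),(85,255,255))>0)&(d>0)&(P[...,2]<.1)&(P[...,2]>.03)
q=P[m];q=q[(abs(q[:,0]-.49)<.06)&(abs(q[:,1]-.236)<.05)];print(len(q),np.percentile(q,[2,50,98],axis=0).round(4))
for x in np.arange(.465,.515,.005):
    s=q[abs(q[:,0]-x)<.0025]
    if len(s)>5: print(round(x,3),len(s),np.percentile(s[:,1],[2,98]).round(4),((np.percentile(s[:,1],2)+np.percentile(s[:,1],98))/2).round(4),s[:,2].max().round(4))
np.savez('w1o.npz',P=P)
E
```

```text
[0.4950081  0.22636863 0.23047931] [ 1.79975207e+02 -2.09123160e-02 -2.94371518e+00]
1757 [[0.462  0.225  0.0521]
 [0.487  0.2404 0.0656]
 [0.5151 0.2583 0.0715]]
0.465 239 [0.2241 0.2618] 0.2429 0.074
0.47 194 [0.2277 0.2573] 0.2425 0.0714
0.475 139 [0.2293 0.2542] 0.2418 0.0688
0.48 135 [0.229  0.2537] 0.2414 0.0684
0.485 140 [0.2288 0.2535] 0.2411 0.0688
0.49 147 [0.2285 0.253 ] 0.2407 0.0683
0.495 139 [0.2282 0.2526] 0.2404 0.0687
0.5 138 [0.228  0.2512] 0.2396 0.0684
0.505 144 [0.2268 0.2521] 0.2395 0.0688
0.51 149 [0.2275 0.2524] 0.2399 0.07
```

View pics/w1.png

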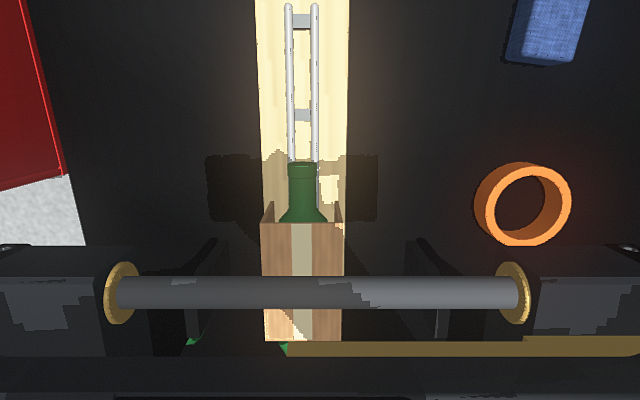

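The wrist view shows the neck at (303,185) sticking out of the sleeve mouth at row 222, between the fingers. Its axis is at y≈0.240 and the neck spans x 0.470–0.515.

Emit:
{"fn": "arm_command", "kwargs": {"series": [[[-1,-13,30],0],[[-1,-13,65],0],[[-1,-13,100],0],[[-1,-13,130],0],[[-1,-13,150],0]]}}

```text
time_s: 2.65
tool_pos: [0.4936, 0.2364, 0.0777]
tool_rot: [179.9, 0.2, -2.9]
force: [-0.9, -0.5, -0.2]
grip_width: 0.0873
grasp_force: 0.0
```

Emit:
{"fn": "arm_command", "kwargs": {"series": [[[0,0,10],0],[[0,0,20],0],[[0,0,28],0],[[0,0,33],0],[[0,0,33],0]]}}

```text
time_s: 3.15
tool_pos: [0.4951, 0.2374, 0.0473]
tool_rot: [180.0, 0.0, -2.9]
force: [0.3, -0.2, 1.1]
grip_width: 0.0872
grasp_force: 0.0
```

Emit:
{"fn": "arm_command", "kwargs": {"series": [[[0,0,0],0],[[0,0,0],0],[[0,0,0],0],[[0,0,0],0],[[0,0,0],0]], "grip": 1, "grip_force": 20}}

```text
time_s: 3.65
tool_pos: [0.4952, 0.2375, 0.0477]
tool_rot: [180.0, -0.0, -2.9]
force: [0.1, 0.3, -0.4]
grip_width: 0.0547
grasp_force: 0.0
```

Emit:
{"fn": "arm_command", "kwargs": {"series": [[[0,0,0],0],[[0,0,0],0],[[0,0,0],0],[[0,0,0],0],[[0,0,0],0]]}}

```text
time_s: 4.15
tool_pos: [0.4953, 0.2382, 0.0478]
tool_rot: [-179.9, -0.0, -2.9]
force: [0.8, 2.0, -0.2]
grip_width: 0.0272
grasp_force: 20.0
```

Emit:
{"fn": "arm_command", "kwargs": {"series": [[[8,0,0],0],[[20,0,0],0],[[34,0,0],0],[[48,0,0],0],[[62,0,0],0]]}}

```text
time_s: 4.65
tool_pos: [0.558, 0.2343, 0.0472]
tool_rot: [180.0, 0.1, -3.0]
force: [-1.9, 1.9, 0.5]
grip_width: 0.0272
grasp_force: 20.0
```

Emit:
{"fn": "arm_command", "kwargs": {"series": [[[14,0,0],0],[[28,0,0],0],[[42,0,0],0],[[56,0,0],0],[[70,0,0],0]]}}

```text
time_s: 5.15
tool_pos: [0.6277, 0.2308, 0.0471]
tool_rot: [-180.0, 0.1, -3.0]
force: [-2.1, 3.4, 2.0]
grip_width: 0.0275
grasp_force: 20.0
```

Emit:
{"fn": "arm_command", "kwargs": {"series": [[[0,0,0],0],[[0,0,0],0],[[0,0,0],0],[[0,0,0],0],[[0,0,0],0]]}}

```text
time_s: 5.65
tool_pos: [0.6272, 0.2308, 0.048]
tool_rot: [-180.0, -0.1, -2.9]
force: [2.2, 2.0, 2.8]
grip_width: 0.0273
grasp_force: 20.0
```

Emit:
{"fn": "arm_command", "kwargs": {"series": [[[0,0,0],0],[[0,0,0],0],[[0,0,0],0],[[0,0,0],0],[[0,0,0],0]], "grip": -1}}

```text
time_s: 6.15
tool_pos: [0.6265, 0.2305, 0.0471]
tool_rot: [180.0, 0.1, -2.9]
force: [0.7, -0.2, -0.6]
grip_width: 0.0597
grasp_force: 0.0
```

Emit:
{"fn": "arm_command", "kwargs": {"series": [[[0,0,0],0],[[0,0,0],0],[[0,0,0],0],[[0,0,0],0],[[0,0,-5],0]]}}

```text
time_s: 6.65
tool_pos: [0.6264, 0.2305, 0.0519]
tool_rot: [180.0, 0.1, -2.9]
force: [0.2, -0.5, -0.3]
grip_width: 0.0863
grasp_force: 0.0
```

Emit:
{"fn": "arm_command", "kwargs": {"series": [[[0,0,-30],0],[[-20,0,-70],0],[[-50,0,-110],0],[[-90,0,-150],0],[[-100,0,-180],0]]}}

```text
time_s: 7.15
tool_pos: [0.5239, 0.2374, 0.2345]
tool_rot: [180.0, 0.0, -2.8]
force: [0.3, -0.1, 0.6]
grip_width: 0.0869
grasp_force: 0.0
```

```bash
cat > b.py <<'E'
from h import *
import sys
x0,y0=float(sys.argv[2]),float(sys.argv[3])
o=env.get_obs();im,d=grab('wrist');cv2.imwrite(f'pics/{sys.argv[1]}.png',im);print(o['tool_pos'],o['tool_rot'][2])
P=cloud('wrist',d,o);hsv=cv2.cvtColor(im,cv2.COLOR_BGR2HSV)
m=(cv2.inRange(hsv,(40,80,30),(85,255,255))>0)&(d>0)&(P[...,2]<.12)&(P[...,2]>.03)
q=P[m];q=q[(abs(q[:,0]-x0)<.11)&(abs(q[:,1]-y0)<.05)];print(len(q),np.percentile(q,[1,50,99],axis=0).round(4))
for x in np.arange(x0-.09,x0+.1,.01):
    s=q[abs(q[:,0]-x)<.003]
    if len(s)>5: l=np.percentile(s[:,1],[2,98]);print(round(x,3),len(s),l.round(4),l.mean().round(4),s[:,2].max().round(4))
E
python3 b.py w2 .565 .235
```

```text
[0.52389769 0.23738062 0.23452564] -2.750169125471064
8475 [[0.4904 0.2131 0.0591]
 [0.5601 0.2369 0.0754]
 [0.6451 0.2654 0.0821]]
0.485 8 [0.2203 0.2339] 0.2271 0.0785
0.495 339 [0.2176 0.2674] 0.2425 0.0826
0.505 345 [0.2173 0.2668] 0.2421 0.0834
0.515 352 [0.2161 0.2663] 0.2412 0.0826
0.525 357 [0.2157 0.2654] 0.2406 0.0829
0.535 362 [0.2154 0.2636] 0.2395 0.0829
0.545 377 [0.2141 0.2629] 0.2385 0.0831
0.555 387 [0.2139 0.2622] 0.2381 0.0825
0.565 393 [0.2126 0.2616] 0.2371 0.0824
0.575 403 [0.2125 0.2609] 0.2367 0.0825
0.585 404 [0.2128 0.2602] 0.2365 0.0826
0.595 318 [0.2172 0.2552] 0.2362 0.0784
0.605 211 [0.2219 0.2475] 0.2347 0.0697
0.615 215 [0.2215 0.2462] 0.2338 0.0684
0.625 209 [0.2211 0.2447] 0.2329 0.0684
0.635 232 [0.2198 0.2442] 0.232 0.0692
0.645 206 [0.2188 0.2444] 0.2316 0.0685
```

View pics/w2.png

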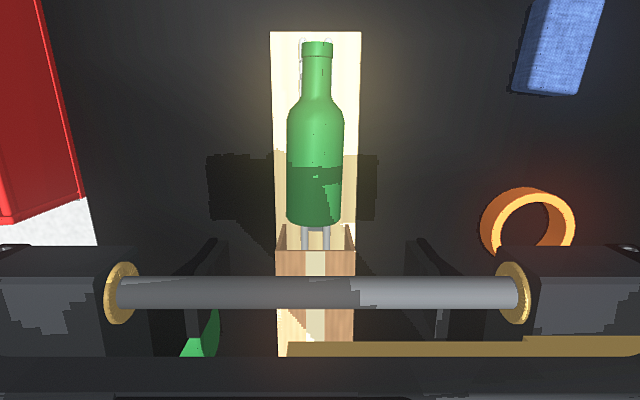

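The bottle lies wholly out of the sleeve at (315,130), with its base edge at row 225 and the sleeve mouth at row 250. Its base is at x≈0.488 and its mouth at 0.648. I'll grip the body near the centre of mass at x≈0.550.

Emit:
{"fn": "arm_command", "kwargs": {"series": [[[10,-1,30],0],[[20,-2,65],0],[[26,-2,100],0],[[26,-2,130],0],[[26,-2,150],0]]}}

```text
time_s: 7.7
tool_pos: [0.5524, 0.2358, 0.0801]
tool_rot: [179.9, 0.1, -2.9]
force: [0.1, -0.3, -0.7]
grip_width: 0.0872
grasp_force: 0.0
```

Emit:
{"fn": "arm_command", "kwargs": {"series": [[[0,0,10],0],[[0,0,20],0],[[0,0,30],0],[[0,0,38],0],[[0,0,38],0]]}}

```text
time_s: 8.2
tool_pos: [0.5527, 0.2362, 0.0437]
tool_rot: [180.0, 0.1, -2.9]
force: [-0.5, -0.1, 0.2]
grip_width: 0.0868
grasp_force: 0.0
```

Emit:
{"fn": "arm_command", "kwargs": {"series": [[[0,0,0],0],[[0,0,0],0],[[0,0,0],0],[[0,0,0],0],[[0,0,0],0]], "grip": 1, "grip_force": 25}}

```text
time_s: 8.7
tool_pos: [0.5533, 0.2368, 0.0448]
tool_rot: [-180.0, -0.0, -2.9]
force: [-0.6, 0.8, 0.5]
grip_width: 0.055
grasp_force: 0.2
```

Emit:
{"fn": "arm_command", "kwargs": {"series": [[[0,0,0],0],[[0,0,0],0],[[0,0,0],0],[[0,0,0],0],[[0,0,-5],0]]}}

```text
time_s: 9.2
tool_pos: [0.5523, 0.2358, 0.0486]
tool_rot: [179.9, 0.1, -2.9]
force: [0.3, -0.6, -2.7]
grip_width: 0.0534
grasp_force: 25.0
```

Emit:
{"fn": "arm_command", "kwargs": {"series": [[[0,0,-20],0],[[0,0,-50],0],[[0,0,-85],0],[[0,0,-120],0],[[0,0,-150],0]]}}

```text
time_s: 9.7
tool_pos: [0.5529, 0.236, 0.2009]
tool_rot: [180.0, 0.0, -2.9]
force: [0.4, 0.2, -3.0]
grip_width: 0.0532
grasp_force: 25.0
```

Emit:
{"fn": "arm_command", "kwargs": {"series": [[[0,10,-10],0],[[0,30,-20],0],[[0,60,-20],0],[[0,95,-20],0],[[0,130,-20],0]]}}

```text
time_s: 10.2
tool_pos: [0.5452, 0.1041, 0.2178]
tool_rot: [179.9, 0.2, -2.9]
force: [0.4, -0.5, -2.7]
grip_width: 0.0532
grasp_force: 25.0
```

Emit:
{"fn": "arm_command", "kwargs": {"series": [[[0,40,0],0],[[0,80,0],0],[[0,120,0],0],[[0,160,0],0],[[0,200,0],0]]}}

```text
time_s: 10.7
tool_pos: [0.5344, -0.0957, 0.2179]
tool_rot: [180.0, 0.2, -3.0]
force: [1.3, 0.1, -2.8]
grip_width: 0.0534
grasp_force: 25.0
```

Emit:
{"fn": "arm_command", "kwargs": {"series": [[[0,15,0],0],[[0,20,0],0],[[0,20,0],0],[[0,20,0],0],[[0,20,0],0]]}}

```text
time_s: 11.2
tool_pos: [0.5354, -0.1108, 0.2195]
tool_rot: [-180.0, 0.0, -2.7]
force: [-0.3, 0.1, -2.2]
grip_width: 0.0535
grasp_force: 25.0
```

```bash
python3 - <<'E'
from h import *
o=env.get_obs();im,d=grab('wrist');cv2.imwrite('pics/w3.png',im);print(o['tool_pos'],o['tool_rot'])
np.savez('w3.npz',im=im,d=d,P=cloud('wrist',d,o),p=o['tool_pos'],r=o['tool_rot'])
E
```

```text
[ 0.53542676 -0.11080297  0.21946999] [-1.79970530e+02  7.55475901e-03 -2.74251325e+00]
```

View pics/w3.png

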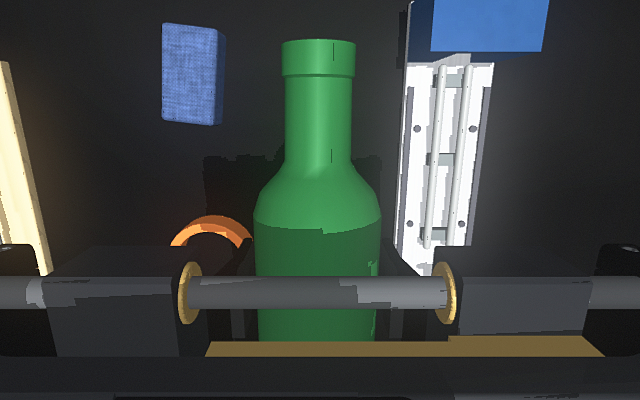

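The held bottle is centred at (318,180). To the right are the gauge rods, from (441,66)/(470,66) to (427,248)/(457,248), and the blue collar roof's front edge is at row 52.

```bash
python3 - <<'E'
from h import *
from scipy.spatial.transform import Rotation as R
w=np.load('w3.npz');im,d,P=w['im'],w['d'],w['P']
c=viewer.calibration('wrist');K=c['K'];W=np.eye(4);W[:3,:3]=R.from_euler('xyz',w['r'],degrees=True).as_matrix();W[:3,3]=w['p'];T=W@c['hand_eye']
def ray(u,v,z):
    r=T[:3,:3]@np.array([(u-K[0,2])/K[0,0],-(v-K[1,2])/K[1,1],-1]);o=T[:3,3];return (o+r*(z-o[2])/r[2])[:2]
a,b,e,f=ray(441,66,.03),ray(427,248,.03),ray(470,66,.03),ray(457,248,.03)
for n,(p,q) in dict(L=(a,b),R=(e,f),M=((a+e)/2,(b+f)/2)).items():
    print(n,p.round(4),q.round(4),np.degrees(np.arctan2(*(p-q)[::-1])).round(2))
l,r=ray(431,52,.084),ray(541,52,.084);print('collar',l,r,np.linalg.norm(l-r),(l+r)/2)
# rods by depth
m=(P[...,2]>.024)&(P[...,2]<.036)&(P[...,1]<-.19)&(P[...,1]>-.28)&(P[...,0]<.63)&(P[...,0]>.45)
for s in np.arange(.47,.63,.03):
    q=P[m&(abs(P[...,0]-s)<.006)];print(s.round(3),len(q),np.percentile(q[:,1],[3,50,97]).round(4) if len(q) else '')
hsv=cv2.cvtColor(im,cv2.COLOR_BGR2HSV);m=(cv2.inRange(hsv,(95,100,50),(125,255,255))>0)&(P[...,1]<-.15)&(P[...,2]>.078)&(P[...,2]<.092)
q=P[m];print('collar top',np.percentile(q,[1,50,99],axis=0).round(4))
m=(cv2.inRange(hsv,(40,80,30),(85,255,255))>0)&(d>0)&(P[...,2]>.15);q=P[m];q=q[abs(q[:,1]-w['p'][1])<.05];print(np.percentile(q,[1,99],axis=0).round(4))
for x in np.arange(.54,.65,.01):
    s=q[abs(q[:,0]-x)<.003]
    if len(s)>9: t=np.percentile(s[:,1],[2,98]);print(x.round(3),t.round(4),t.mean().round(4),s[:,2].max().round(4))
E
```

```text
L [ 0.636  -0.2282] [ 0.4583 -0.2219] -2.02
R [ 0.6347 -0.2545] [ 0.4568 -0.2531] -0.42
M [ 0.6354 -0.2413] [ 0.4575 -0.2375] -1.22
collar [ 0.64187817 -0.20217505] [ 0.63789549 -0.28536912] 0.08328934010350005 [ 0.63988683 -0.24377208]
0.47 177 [-0.2492 -0.2424 -0.2187]
0.5 186 [-0.2507 -0.244  -0.2201]
0.53 198 [-0.2523 -0.2455 -0.2218]
0.56 211 [-0.2541 -0.2307 -0.2234]
0.59 232 [-0.2554 -0.2482 -0.2248]
0.62 250 [-0.2569 -0.25   -0.2263]
collar top [[ 0.6397 -0.2852  0.0797]
 [ 0.6583 -0.2439  0.0834]
 [ 0.676  -0.2023  0.0851]]
[[ 0.5151 -0.1354  0.2326]
 [ 0.628  -0.0864  0.2562]]
0.54 [-0.137  -0.0842] -0.1106 0.2475
0.55 [-0.1355 -0.087 ] -0.1112 0.2571
0.56 [-0.136  -0.0876] -0.1118 0.2576
0.57 [-0.135  -0.0886] -0.1118 0.2562
0.58 [-0.1294 -0.0943] -0.1118 0.2504
0.59 [-0.1258 -0.1011] -0.1134 0.2443
0.6 [-0.126  -0.1015] -0.1137 0.2438
0.61 [-0.1266 -0.1019] -0.1143 0.2443
0.62 [-0.1279 -0.1021] -0.115 0.2449
0.63 [-0.128  -0.1022] -0.1151 0.2447
```

Emit:
{"fn": "arm_command", "kwargs": {"series": [[[0,25,0],0],[[1,55,0],0],[[2,90,0],0],[[2,115,0],0],[[2,126,0],0]]}}

```text
time_s: 11.75
tool_pos: [0.5303, -0.2414, 0.2193]
tool_rot: [179.9, 0.0, -3.1]
force: [-1.0, -0.4, -1.8]
grip_width: 0.053
grasp_force: 25.0
```

Emit:
{"fn": "arm_command", "kwargs": {"series": [[[0,0,10],0],[[0,0,35],0],[[0,0,65],0],[[0,0,95],0],[[0,0,120],0]]}}

```text
time_s: 12.25
tool_pos: [0.5306, -0.2354, 0.0974]
tool_rot: [-179.9, 0.1, -2.7]
force: [-0.2, 0.1, -3.6]
grip_width: 0.0534
grasp_force: 25.0
```

Emit:
{"fn": "arm_command", "kwargs": {"series": [[[0,0,10],0],[[0,0,20],0],[[0,0,30],0],[[0,0,35],0],[[0,0,35],0]]}}

```text
time_s: 12.75
tool_pos: [0.5307, -0.2388, 0.0643]
tool_rot: [-180.0, 0.0, -2.9]
force: [-0.7, 0.3, -3.0]
grip_width: 0.0535
grasp_force: 25.0
```

```bash
python3 - <<'E'
from h import *
o=env.get_obs();print(o['tool_pos'],o['tool_rot'],o['force'])
im,d=grab('side');c=viewer.calibration('side');K,T=c['K'],np.array(c['T'])
p=np.linalg.inv(T)@np.array([.56,-.24,.06,1]);u=int(K[0,2]+K[0,0]*p[0]/-p[2]);v=int(K[1,2]+K[1,1]*p[1]/p[2]);print(u,v)
cv2.imwrite('pics/s3.png',cv2.resize(im[max(v-60,0):v+60,u-80:u+80],None,fx=5,fy=5,interpolation=2))
E
```

```text
[ 0.53069977 -0.23878648  0.06431521] [-1.79992604e+02  2.18506519e-02 -2.93027878e+00] [-0.67783243  0.31141095 -3.01451381]
364 155
```

View pics/s3.png

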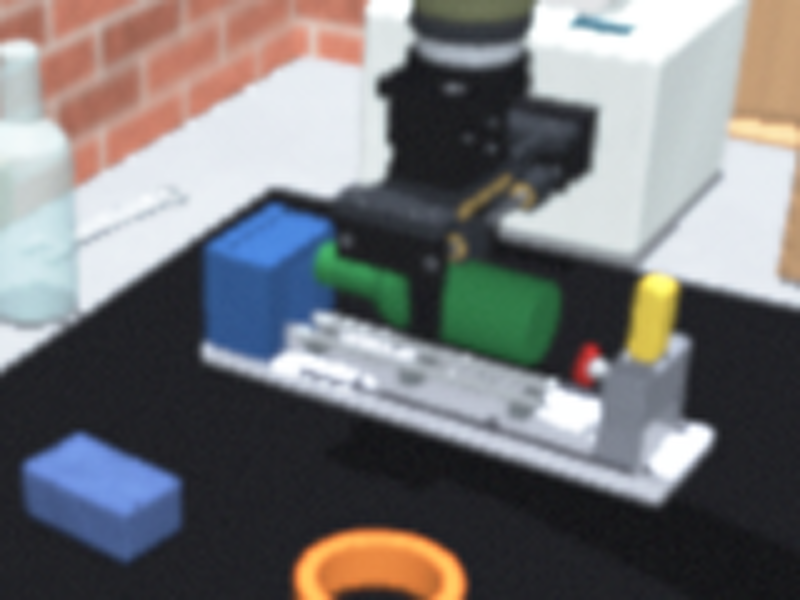

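The bottle at (450,300) hangs just above the gauge rods, clear of the collar (270,280) and the plunger (590,365). I'll lower it now.

Emit:
{"fn": "arm_command", "kwargs": {"series": [[[0,-1,4],0],[[0,-1,8],0],[[0,-1,12],0],[[0,-1,14],0],[[0,-1,14],0]]}}

```text
time_s: 13.3
tool_pos: [0.5305, -0.2378, 0.0501]
tool_rot: [-180.0, 0.0, -2.9]
force: [-0.3, -0.1, -2.1]
grip_width: 0.0532
grasp_force: 25.0
```

Emit:
{"fn": "arm_command", "kwargs": {"series": [[[0,0,2],0],[[0,0,3],0],[[0,0,4],0],[[0,0,5],0],[[0,0,5],0]]}}

```text
time_s: 13.8
tool_pos: [0.5307, -0.2379, 0.0454]
tool_rot: [180.0, 0.0, -2.9]
force: [-0.6, 0.3, -2.7]
grip_width: 0.0533
grasp_force: 25.0
```

Emit:
{"fn": "arm_command", "kwargs": {"series": [[[0,0,0.5],0],[[0,0,1],0],[[0,0,1.5],0],[[0,0,1.5],0],[[0,0,1.5],0]]}}

```text
time_s: 14.3
tool_pos: [0.5311, -0.238, 0.0446]
tool_rot: [180.0, -0.0, -2.9]
force: [-1.6, 0.3, 4.2]
grip_width: 0.0535
grasp_force: 25.0
```

Emit:
{"fn": "arm_command", "kwargs": {"series": [[[0,0,0],0],[[5,0,0],0],[[12,0,0],0],[[20,0,0],0],[[28,0,0],0]], "grip_force": 10}}

```text
time_s: 14.8
tool_pos: [0.5575, -0.2396, 0.0445]
tool_rot: [180.0, 0.2, -3.0]
force: [-5.9, 0.1, 8.7]
grip_width: 0.0537
grasp_force: 10.0
```

Emit:
{"fn": "arm_command", "kwargs": {"series": [[[4,0,0],0],[[8,0,0],0],[[12,0,0],0],[[15,0,0],0],[[17,0,0],0]]}}

```text
time_s: 15.3
tool_pos: [0.5746, -0.2404, 0.0445]
tool_rot: [180.0, 0.2, -2.9]
force: [-6.6, 1.0, 8.8]
grip_width: 0.0537
grasp_force: 10.0
```

Emit:
{"fn": "arm_command", "kwargs": {"series": [[[1,0,-0.5],0],[[2,0,-0.5],0],[[3,0,-0.5],0],[[4,0,-0.5],0],[[4,0,-0.5],0]]}}

```text
time_s: 15.8
tool_pos: [0.5794, -0.2407, 0.0445]
tool_rot: [180.0, 0.1, -2.9]
force: [-3.5, 0.4, 5.0]
grip_width: 0.0536
grasp_force: 10.0
```

Emit:
{"fn": "arm_command", "kwargs": {"series": [[[1,0,0],0],[[2,0,0],0],[[3,0,0],0],[[3,0,0],0],[[3,0,0],0]]}}

```text
time_s: 16.3
tool_pos: [0.5828, -0.2408, 0.0446]
tool_rot: [180.0, -0.0, -2.9]
force: [-4.9, -0.1, 4.4]
grip_width: 0.0534
grasp_force: 10.0
```

Emit:
{"fn": "arm_command", "kwargs": {"series": [[[1,0,0],0],[[2,0,0],0],[[3,0,0],0],[[3,0,0],0],[[3,0,0],0]]}}

```text
time_s: 16.8
tool_pos: [0.5849, -0.2409, 0.0445]
tool_rot: [180.0, 0.1, -2.9]
force: [-6.3, -0.4, 6.8]
grip_width: 0.0534
grasp_force: 10.0
```

Emit:
{"fn": "arm_command", "kwargs": {"series": [[[1,0,0],0],[[2,0,0],0],[[3,0,0],0],[[3,0,0],0],[[3,0,0],0]]}}

```text
time_s: 17.3
tool_pos: [0.5858, -0.241, 0.044]
tool_rot: [-180.0, 0.4, -3.0]
force: [-12.5, 0.2, 9.0]
grip_width: 0.0537
grasp_force: 10.0
```

Emit:
{"fn": "arm_command", "kwargs": {"series": [[[1,0,0],0],[[2,0,0],0],[[2,0,0],0],[[2,0,0],0],[[2,0,0],0]]}}

```text
time_s: 17.8
tool_pos: [0.587, -0.2411, 0.0434]
tool_rot: [-180.0, 0.5, -3.0]
force: [-11.4, -0.0, 6.9]
grip_width: 0.0539
grasp_force: 10.0
```

```bash
python3 - <<'E'
from h import *
o=env.get_obs();print(o['tool_pos'],o['force'])
im,d=grab('side');cv2.imwrite('pics/s4.png',cv2.resize(im[115:205,330:440],None,fx=6.5,fy=6.5,interpolation=2))
P=cloud('side',d);hsv=cv2.cvtColor(im,cv2.COLOR_BGR2HSV)
m=(cv2.inRange(hsv,(40,80,20),(85,255,255))>0)&(d>0);m[:115]=0;m[205:]=0;m[:,:330]=0;m[:,440:]=0
q=P[m];q=q[(q[:,2]>.03)&(q[:,2]<.09)&(abs(q[:,1]+.24)<.035)];print(len(q),np.percentile(q,[1,3,50,98],axis=0).round(4))
E
```

```text
[ 0.58701484 -0.24108367  0.04344953] [-11.35035128  -0.01246043   6.88398986]
416 [[ 0.5166 -0.2594  0.0375]
 [ 0.5175 -0.2528  0.0394]
 [ 0.5482 -0.2209  0.0632]
 [ 0.6336 -0.2082  0.081 ]]
```

View pics/s4.png

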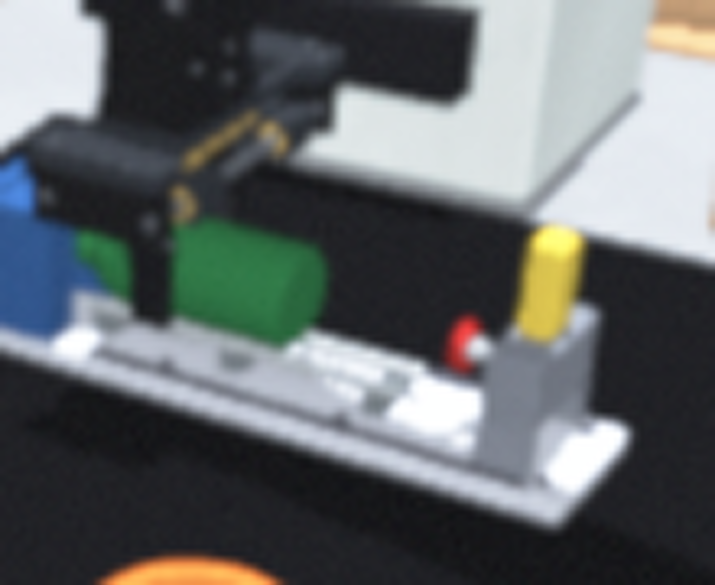

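The bottle's base edge is at (320,300), world x≈0.517, i.e. gauge x≈+40. The push force holds steady at about 11 N, which is the grip slipping against the stop, so the bottle is home. I'll let go and move to the yellow grip.

Emit:
{"fn": "arm_command", "kwargs": {"series": [[[0,0,0],0],[[0,0,0],0],[[0,0,0],0],[[0,0,0],0],[[0,0,0],0]], "grip": -1}}

```text
time_s: 18.35
tool_pos: [0.5912, -0.2408, 0.0445]
tool_rot: [-180.0, -0.0, -2.9]
force: [0.4, 0.7, -0.0]
grip_width: 0.0839
grasp_force: 0.0
```

Emit:
{"fn": "arm_command", "kwargs": {"series": [[[0,0,0],0],[[0,0,0],0],[[0,0,0],0],[[0,0,-5],0],[[0,0,-20],0]]}}

```text
time_s: 18.85
tool_pos: [0.5896, -0.2406, 0.0637]
tool_rot: [-179.9, 0.2, -2.9]
force: [0.7, 0.5, 0.2]
grip_width: 0.0869
grasp_force: 0.0
```

Emit:
{"fn": "arm_command", "kwargs": {"series": [[[0,0,-30],0],[[0,0,-60],0],[[0,0,-95],0],[[-20,0,-125],0],[[-50,0,-145],0]]}}

```text
time_s: 19.35
tool_pos: [0.5427, -0.2379, 0.2136]
tool_rot: [179.9, -0.3, -2.8]
force: [-0.1, -1.2, 0.7]
grip_width: 0.0874
grasp_force: 0.0
```

Emit:
{"fn": "arm_command", "kwargs": {"series": [[[-35,0,0],0],[[-70,0,0],0],[[-105,0,0],0],[[-125,0,0],0],[[-125,0,0],0]]}}

```text
time_s: 19.85
tool_pos: [0.414, -0.2327, 0.2111]
tool_rot: [179.8, -0.0, -3.1]
force: [0.1, 0.6, 0.6]
grip_width: 0.0872
grasp_force: 0.0
```

```bash
python3 b.py w5 .597 -.24; python3 - <<'E'
from h import *
o=env.get_obs();z=np.load('wrist.npz');P=cloud('wrist',z['d'],o);hsv=cv2.cvtColor(z['im'],cv2.COLOR_BGR2HSV)
m=(cv2.inRange(hsv,(20,120,80),(35,255,255))>0)&(abs(P[...,1]+.23)<.04)&(P[...,2]>.07)&(P[...,2]<.14);q=P[m];print(len(q),np.percentile(q,[2,50,98],axis=0).round(4) if len(q) else '',np.argwhere(m).mean(0))
E
```

```text
[ 0.41397393 -0.23266537  0.21105111] -3.079029624837857
4048 [[ 0.5188 -0.264   0.0611]
 [ 0.5399 -0.2382  0.0776]
 [ 0.5606 -0.213   0.0819]]
0.517 144 [-0.2612 -0.2199] -0.2405 0.0806
0.527 556 [-0.2619 -0.2131] -0.2375 0.0824
0.537 576 [-0.2632 -0.2139] -0.2385 0.0825
0.547 598 [-0.2634 -0.2139] -0.2386 0.0826
0.557 548 [-0.2637 -0.2147] -0.2392 0.0821
1179 [[ 0.3887 -0.2422  0.0796]
 [ 0.4024 -0.2312  0.1202]
 [ 0.4055 -0.2197  0.1224]] [226.75318066 316.01017812]
```

View pics/w5.png

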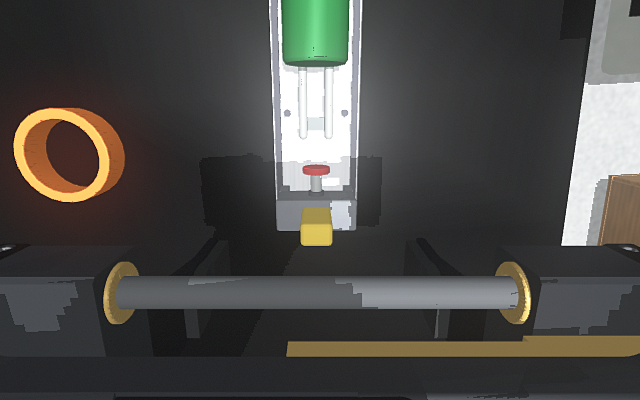

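The wrist view shows the bottle's base at (316,65) and the red plunger face at (316,170). The yellow grip at (316,227) is centred near x≈0.395, y≈−0.231.

Emit:
{"fn": "arm_command", "kwargs": {"series": [[[-10,-1,10],0],[[-19,-1,30],0],[[-19,-1,55],0],[[-19,-1,80],0],[[-19,-1,95],0]]}}

```text
time_s: 20.4
tool_pos: [0.398, -0.2293, 0.1134]
tool_rot: [-179.9, 0.0, -2.8]
force: [0.6, 0.6, 1.1]
grip_width: 0.0869
grasp_force: 0.0
```

Emit:
{"fn": "arm_command", "kwargs": {"series": [[[0,0,8],0],[[0,0,16],0],[[0,0,23],0],[[0,0,23],0],[[0,0,23],0]]}}

```text
time_s: 20.9
tool_pos: [0.3975, -0.2302, 0.0919]
tool_rot: [180.0, -0.0, -2.9]
force: [0.3, -0.2, 0.4]
grip_width: 0.0869
grasp_force: 0.0
```

Emit:
{"fn": "arm_command", "kwargs": {"series": [[[0,0,0],0],[[0,0,0],0],[[0,0,0],0],[[0,0,0],0],[[0,0,0],0]], "grip": 1, "grip_force": 20}}

```text
time_s: 21.4
tool_pos: [0.3971, -0.2301, 0.0916]
tool_rot: [180.0, -0.0, -2.9]
force: [0.1, -0.0, -0.0]
grip_width: 0.0548
grasp_force: 0.0
```

Emit:
{"fn": "arm_command", "kwargs": {"series": [[[0,0,0],0],[[0,0,0],0],[[0,0,0],0],[[0,0,0],0],[[0,0,0],0]]}}

```text
time_s: 21.9
tool_pos: [0.397, -0.2315, 0.0916]
tool_rot: [179.9, -0.0, -3.0]
force: [1.2, -5.0, -3.0]
grip_width: 0.024
grasp_force: 20.0
```

Emit:
{"fn": "arm_command", "kwargs": {"series": [[[3,1,0],0],[[10,1,0],0],[[18,1,0],0],[[26,1,0],0],[[34,1,0],0]]}}

```text
time_s: 22.4
tool_pos: [0.4284, -0.2331, 0.0915]
tool_rot: [-180.0, 0.4, -3.0]
force: [-7.2, -1.1, 6.4]
grip_width: 0.0236
grasp_force: 20.0
```

Emit:
{"fn": "arm_command", "kwargs": {"series": [[[8,0,0],0],[[16,0,0],0],[[24,0,0],0],[[32,0,0],0],[[40,0,0],0]]}}

```text
time_s: 22.9
tool_pos: [0.4684, -0.2352, 0.0915]
tool_rot: [-180.0, 0.4, -3.0]
force: [-8.0, 0.0, 6.3]
grip_width: 0.0236
grasp_force: 20.0
```

Emit:
{"fn": "arm_command", "kwargs": {"series": [[[2,0,0],0],[[4,0,0],0],[[6,0,0],0],[[8,0,0],0],[[8,0,0],0]]}}

```text
time_s: 23.4
tool_pos: [0.4768, -0.2356, 0.0915]
tool_rot: [-180.0, 0.3, -3.0]
force: [-6.1, -1.5, 5.6]
grip_width: 0.0236
grasp_force: 20.0
```

```bash
python3 - <<'E'
from h import *
o=env.get_obs();print(o['tool_pos'],o['force']);im,d=grab('wrist');P=cloud('wrist',d,o);hsv=cv2.cvtColor(im,cv2.COLOR_BGR2HSV)
cv2.imwrite('pics/w6.png',im)
def c(lo,hi,z0,z1):
    m=(cv2.inRange(hsv,lo,hi)>0)&(abs(P[...,1]+.235)<.04)&(P[...,2]>z0)&(P[...,2]<z1)&(P[...,0]>.44)&(P[...,0]<.66);q=P[m];print(len(q),np.percentile(q,[1,50,99],axis=0).round(4).tolist() if len(q) else '')
c((40,80,20),(85,255,255),.03,.09);c((0,120,60),(8,255,255),.03,.08);c((20,120,80),(35,255,255),.07,.13)
E
```

```text
[ 0.4768021  -0.23557135  0.09150854] [-6.1408497  -1.52906584  5.59947921]
17753 [[0.52, -0.265, 0.0611], [0.5591, -0.2392, 0.078], [0.5918, -0.2138, 0.0818]]
422 [[0.5079, -0.2486, 0.0519], [0.5129, -0.2368, 0.0611], [0.5143, -0.2259, 0.0659]]
1874 [[0.4665, -0.2468, 0.0766], [0.4826, -0.2353, 0.0996], [0.4835, -0.2238, 0.1211]]
```

View pics/w6.png

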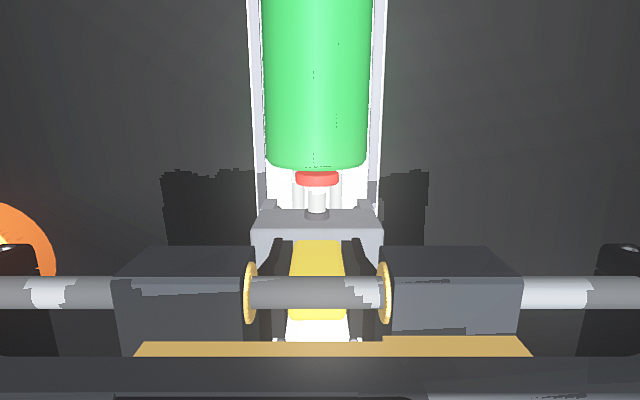

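The plunger face at (317,176) is about 5 mm short of the bottle base at row 168, and not yet pressed in. I need about 13 mm more.

Emit:
{"fn": "arm_command", "kwargs": {"series": [[[2,0,0],0],[[4,0,0],0],[[6,0,0],0],[[7,0,0],0],[[8,0,0],0]]}}

```text
time_s: 23.95
tool_pos: [0.4843, -0.2359, 0.0915]
tool_rot: [-180.0, 0.3, -3.0]
force: [-7.5, -1.0, 7.7]
grip_width: 0.0238
grasp_force: 20.0
```

Emit:
{"fn": "arm_command", "kwargs": {"series": [[[1,0,0],0],[[2,0,0],0],[[3,0,0],0],[[4,0,0],0],[[5,0,0],0]]}}

```text
time_s: 24.45
tool_pos: [0.4887, -0.2362, 0.0915]
tool_rot: [-180.0, 0.4, -3.0]
force: [-10.2, 0.1, 8.3]
grip_width: 0.0237
grasp_force: 20.0
```

```bash
cat > p.py <<'E'
from h import *
o=env.get_obs();print(o['tool_pos'],o['force']);im,d=grab('wrist');P=cloud('wrist',d,o);hsv=cv2.cvtColor(im,cv2.COLOR_BGR2HSV)
cv2.imwrite('pics/w7.png',im)
def c(lo,hi,z0,z1):
    m=(cv2.inRange(hsv,lo,hi)>0)&(abs(P[...,1]+.235)<.04)&(P[...,2]>z0)&(P[...,2]<z1)&(P[...,0]>.44)&(P[...,0]<.66);q=P[m];print(len(q),np.percentile(q,[1,50,99],axis=0).round(4).tolist() if len(q) else '')
c((40,80,20),(85,255,255),.03,.09);c((0,120,60),(8,255,255),.03,.08);c((20,120,80),(35,255,255),.07,.13)
E
python3 p.py
```

```text
[ 0.48871698 -0.23619256  0.09150961] [-10.2031859    0.1360691    8.29702056]
20093 [[0.5203, -0.2653, 0.0612], [0.5662, -0.2396, 0.078], [0.6034, -0.2141, 0.0818]]
127 [[0.5126, -0.247, 0.0598], [0.5139, -0.2373, 0.0645], [0.5152, -0.2271, 0.0665]]
1841 [[0.4796, -0.2475, 0.0767], [0.4945, -0.2359, 0.0992], [0.4955, -0.2244, 0.1207]]
```

Emit:
{"fn": "arm_command", "kwargs": {"series": [[[0,0,0],0],[[0,0,0],0],[[0,0,0],0],[[0,0,0],0],[[0,0,0],0]], "grip": -1}}

```text
time_s: 25.0
tool_pos: [0.4921, -0.2357, 0.0915]
tool_rot: [-180.0, -0.0, -2.9]
force: [-1.0, -0.1, -0.1]
grip_width: 0.0559
grasp_force: 0.0
```

Emit:
{"fn": "arm_command", "kwargs": {"series": [[[0,0,0],0],[[0,0,0],0],[[0,0,-5],0],[[0,0,-20],0],[[0,0,-40],0]]}}

```text
time_s: 25.5
tool_pos: [0.4915, -0.2357, 0.1322]
tool_rot: [-180.0, 0.1, -2.9]
force: [0.5, -0.2, -0.4]
grip_width: 0.0859
grasp_force: 0.0
```

Emit:
{"fn": "arm_command", "kwargs": {"series": [[[0,0,-25],0],[[0,0,-50],0],[[0,0,-60],0],[[0,0,-60],0],[[0,0,-60],0]]}}

```text
time_s: 26.0
tool_pos: [0.4915, -0.2358, 0.191]
tool_rot: [-180.0, 0.0, -2.9]
force: [-0.4, 0.4, -0.0]
grip_width: 0.0869
grasp_force: 0.0
```

```bash
python3 p.py
```

```text
[ 0.49150613 -0.23582477  0.19102154] [-0.43654512  0.35829897 -0.04857109]
10632 [[0.5208, -0.2659, 0.0608], [0.5779, -0.2403, 0.0772], [0.6328, -0.2142, 0.0817]]
106 [[0.513, -0.2484, 0.0565], [0.5146, -0.237, 0.0647], [0.5191, -0.2264, 0.0785]]
1244 [[0.479, -0.247, 0.079], [0.4924, -0.2353, 0.1204], [0.4953, -0.2246, 0.1226]]
```

View pics/w7.png

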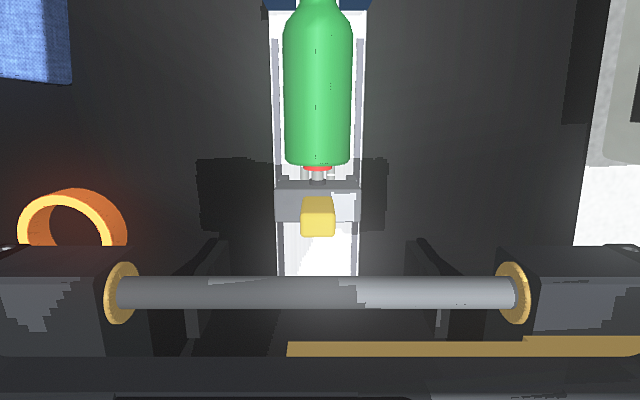

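The bottle lies straight, with its neck in the collar. The red plunger at (317,167) is against the base and pressed in about 6–7 mm, and the fingers are clear. I'm handing the job in.

```bash
python3 -c "
from cell import env
print(env.sign_off())"
```

```text
the job is handed in; nothing more can be done
None
```

I handed the job in at about 26 s: the bottle is home in the gauge and let go, with the jaw shut on its base and the plunger pressed in about 6–7 mm by camera estimate. The hand-in gave no verdict.

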